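# Check the humidity in the closed lens dry box

### The job

The lens dry box is loaded: swing its lid fully shut. Then take the humidity probe (grey handle, steel rod) out of its wooden stand and lower it upright from above through the black collar in the lid, without the probe touching the collar, lid or box, until the orange band on the rod is level with the collar's top. Finish while still holding the probe there, still, upright and centred in the collar; leave the other things on the table where they are.

Things in the scene. Friction and masses are not known exactly. Their poses are not given: they have to be found in the camera images.
- drybox: Clear plastic box fixed to the table, 200 (its x) by 260 (its y) by 120 mm high, holding two black lenses and a white canister. Origin: centre of its underside; z up, -x is its front, towards the robot. The lid's hinge line runs along the box's y at (100, 0, 120) mm in this frame (far rim).
- lid (a joint): Angle (rad) of the box's lid about its far rim: 0 fully shut, starts open by 0.5 to 0.9 rad and grows as the front edge rises. Stiff hinge: it stays where it is left; pushing down on the front tab with about 1 to 3 N moves it, and it stops at 0. Clear lid plate, 204 mm from hinge line to front edge, 266 mm wide, 6 mm thick, its underside through the hinge line.
- lid_tab (a point): Centre of the top face of the blue tab on the middle of the lid's front edge, the place to push: tab 90 mm wide, reaching from 202 to 222 mm from the hinge line; this point is 212 mm from the hinge line and 6 mm above the lid's underside. Axes turn with the lid (lid shut: those of the box). Lid shut: at (-112, 0, 126) mm in the box's frame.
- lid_port (a point): Centre of the upper mouth of the round black collar (guide hole) in the lid: bore 24 mm wide, 18 mm long, outside 37 mm wide, mouth 8 mm above the lid's top face. Axes turn with the lid, z is the bore's axis. Lid shut: at (-20, 45, 134) mm in the box's frame. The box is empty below it for 120 mm.
- probe: Humidity probe standing upright in a wooden stand, 80 to 170 g: round grey handle 26 mm wide and 90 mm long with a green ring near its top, and below it a steel rod 10 mm wide and 100 mm long. Origin: centre of the handle, on the axis, 45 mm below the handle's top; z up along the axis. The rod's tip is 145 mm below the origin, the middle of the orange band 85 mm below it.
- probe_band (a point): Middle of the orange band (10 mm tall) on the probe's rod, on the axis, 60 mm above the tip; z along the axis.
- probe_tip (a point): Lower end of the probe's rod, on the axis.
- probe_stand: Fixed wooden block 56 by 56 by 115 mm high with a 16 mm wide, 104 mm deep hole from above; the probe's handle rests on its top. Origin: centre of its underside.
- brush: Dusting brush (dark bristles up, copper ferrule) in a twin of the probe's stand, 32 mm wide, its top 193 mm above the table; not to be disturbed. Origin: on its axis at the stand's top.
- bottle: Amber bottle, 60 mm wide, 210 mm tall, bystander. Origin: centre of its underside.
- tumbler: Clear glass tumbler, 72 mm wide, 150 mm tall, bystander. Origin: centre of its underside.
- can: Red can, 66 mm wide, 115 mm tall, bystander. Origin: centre of its underside.
- tape: Yellow roll of tape lying flat, 90 mm wide, 24 mm high, bystander. Origin: centre of its underside.
- lenscap: Black lens cap lying flat, 62 mm wide, 12 mm high, bystander. Origin: centre of its underside.
Not all that is in view belongs to the job. What is shaped like the probe but purple or yellow is not meant.

How it is judged:
By the outcome, as a careful person would: the job done as asked, in the order asked, and still so for the second after the job is handed in, while the arm keeps its last pose, push and grip.
It also fails if it takes over 64 s, if anything falls off the work surface, if the arm or the gripper's body presses on something with over 40 N, if the wrist force passes 120 N, or if a joint passes its speed limit or range.

### The arm

A 7-joint arm with a two-finger parallel gripper is mounted at the origin on the work surface. World frame = base frame: x ahead of the robot, y to its left, z up, the work surface at z = 0. Lengths are in m, angles in rad, forces in N, time in s.
With the tool pointing down it reaches from about 0.4 to 0.9 m from the base axis. Payload 5.5 kg.
Tool frame: the origin (TCP) lies midway between the tips of the shut fingers; the grasp point (between the pads) lies 19 mm behind it (manip.grip_depth is the distance from the TCP to the grasp point, in m); z points along the fingers, x is the direction in which the jaws open and shut, and the axes are right-handed (so a half turn about z gives the same grasp; the last joint's range is limited). The gripper opens to 92 mm and grips with 3 to 60 N. Pads are 19 mm wide; open, the fingers measure 130 mm over their backs; the gripper's body (75 mm by 190 mm) begins 47 mm behind the grasp point.
Start: joints at [-0.997, 0.501, -0.427, 1.55, 0.221, 1.138, -0.21], TCP at [0.199, 0.619, 0.227] pointing down, gripper open.
Joint ranges: [-2.88, 2.88], [-0.31, 2.03], [-1.54, 1.56], [0.2, 2.42], [-1.41, 4.55], [0.19, 2.02], [-2.57, 2.57]. Speed limits (rad/s): [2.57, 2.57, 3.14, 3.14, 3.14, 3.14, 3.14].

### API

Orientations are given as a unit quaternion [x, y, z, w].
In Python, from bench import manip, effector, viewer gives the robot as it stands. Calls block until the motion is done:
- manip.move_pose(position, orientation): joint-space move of the TCP to a pose.
- manip.servo_line(position, ori=None, vel=0.15): straight line of the TCP; ori=None keeps the orientation; vel is the mean speed in m/s.
- manip.movej(angles): joint-space move.
- effector.open_jaws() and effector.close(f_grip=None): open the fingers fully, or close them until they stop; f_grip is the grip in N (None keeps the last).
- manip.sleep(seconds).
- manip.solve_ik(position, orientation): joint angles nearest the present ones, or None.
- viewer.get_image(name): name is "scene" or "top" or "wrist"; returns the picture (384x512x3 uint8, red, green, blue); there is no depth.
- viewer.get_calibration(name): a dict with "vfov" (degrees; the focal length in pixels is half the picture's height over the tangent of half this angle, whatever the lens; pixels are square), "cx", "cy" (the principal point, pixels), "eye" and "attitude" of the camera in the world. Camera axes: x right, y down, z forward; pixel columns grow to the right and rows downward; lengths in m; the calibration is good to about 2 mm. A picture is of the moment at which its call begins: read the wrist's pose just before it. get_calibration takes no time and is no camera call; for the wrist camera it gives the pose at the moment of the call.
A pose or a line that the arm cannot do raises manip.PlanningError and nothing moves.
- manip.hand_in(): hands the job in, once; it reports no verdict.
Readings, each from a call of its own:
- manip.current_clock(): time.
- manip.current_q(): joint angles.
- manip.current_joint_velocities(): joint speeds.
- manip.current_tau(): joint torques, N m.
- manip.current_tool_pos(): TCP position.
- manip.current_tcp_rot(): TCP orientation.
- manip.current_force(): force on the tool from outside, world axes, zero at the start.
- manip.current_wrist_torque(): the same for the moment, N m.
- manip.current_finger_gap(): finger opening in m.
Only numpy, scipy, OpenCV 4.12 (cv2) and the standard library are available. Lean on these libraries where they do the work, as an engineer would, in place of code of your own. Each camera call takes 0.05 s, during which the arm holds its last target.

## Working session

There is one attempt and no reset: what is moved stays moved. The work goes in short steps, each a Python script; the robot and the scene stay as the last script left them, time stands still between calls to the robot, and variables do not carry over. Pictures are saved under pics/ and viewed, and the job is handed in when it is done.

```bash
mkdir -p pics; ls; python3 - <<'E'
from bench import manip, effector, viewer
import cv2
print(manip.current_clock())
for n in("scene","top","wrist"):
    print(n,viewer.get_calibration(n))
    cv2.imwrite(f"pics/{n}0.png",viewer.get_image(n)[:,:,::-1])
print(manip.current_tool_pos(),manip.current_tcp_rot(),manip.current_force())
E
```

```text
pics
0.0
scene {'vfov': 55.513778730756016, 'cx': 256.63586939849455, 'cy': 188.1929258146201, 'eye': array([ 1.05261163, -0.28284873,  0.82561457]), 'attitude': array([ 0.83259195,  0.43051249, -0.16747485, -0.3056171 ])}
top {'vfov': 51.71922729933162, 'cx': 253.12469403048306, 'cy': 193.62367570497685, 'eye': array([0.30698118, 0.02697819, 1.20427175]), 'attitude': array([ 0.72657331, -0.67815473,  0.07296685, -0.08290486])}
wrist {'vfov': 63.88165377731069, 'cx': 251.88611835773932, 'cy': 191.41442533193765, 'eye': array([0.12284932, 0.64313733, 0.38494216]), 'attitude': array([0.79881945, 0.58315001, 0.08626544, 0.11992426])}
[0.19862672 0.61833581 0.22589827] [ 8.08009486e-01  5.89168983e-01 -6.40404961e-04  4.12959307e-04] [-0.78010407  0.14014578 -0.29378078]
```

View pics/scene0.png

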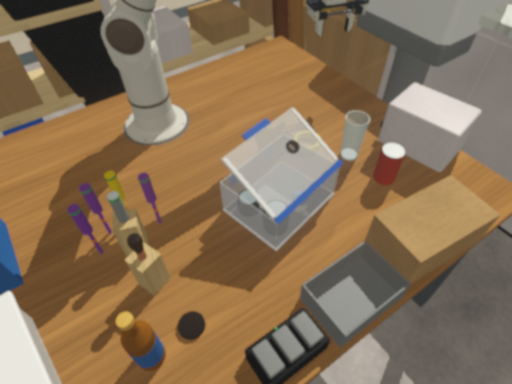

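View pics/top0.png

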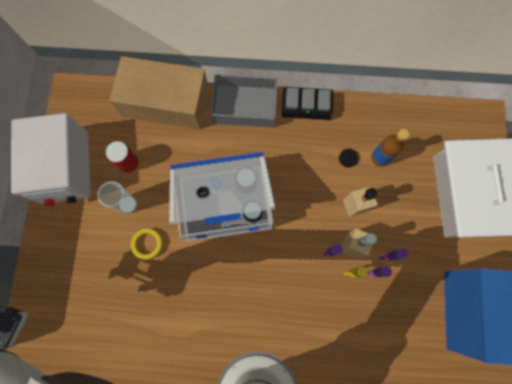

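View pics/wrist0.png

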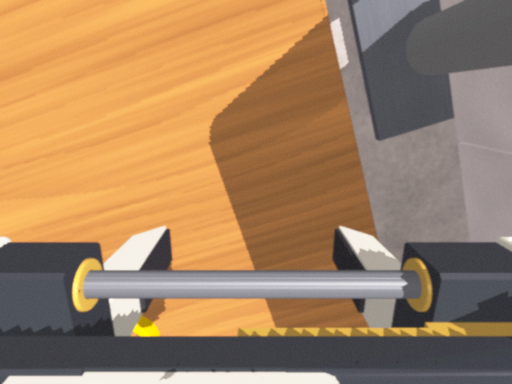

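```bash
cat > h.py <<'E'
import numpy as np, cv2
from scipy.spatial.transform import Rotation as R
from scipy.optimize import least_squares
def K(c): 
    f=192/np.tan(np.radians(c['vfov'])/2); return f
def proj(c,P):
    P=np.atleast_2d(P); q=R.from_quat(c['attitude']).inv().apply(P-c['eye'])
    return np.c_[c['cx']+K(c)*q[:,0]/q[:,2], c['cy']+K(c)*q[:,1]/q[:,2]]
def ray(c,uv):
    return R.from_quat(c['attitude']).apply([(uv[0]-c['cx'])/K(c),(uv[1]-c['cy'])/K(c),1.])
def atz(c,uv,z):
    d=ray(c,uv); return c['eye']+d*(z-c['eye'][2])/d[2]
def tri(obs):
    A=np.zeros((3,3));b=np.zeros(3)
    for c,uv in obs:
        d=ray(c,uv);d/=np.linalg.norm(d);M=np.eye(3)-np.outer(d,d);A+=M;b+=M@c['eye']
    X=np.linalg.solve(A,b); return X,[np.round(proj(c,X)[0]-uv,1) for c,uv in obs]
def crop(im,x0,y0,x1,y1,s,fn):
    cv2.imwrite(fn,cv2.resize(im[y0:y1,x0:x1],None,fx=s,fy=s,interpolation=cv2.INTER_CUBIC))
E
python3 - <<'E'
from h import *
s=cv2.imread('pics/scene0.png');t=cv2.imread('pics/top0.png')
crop(s,60,160,180,300,5,'pics/c1.png') if 0 else crop(s,60,160,180,300,4,'pics/c1.png')
crop(t,310,170,420,290,5,'pics/c2.png')
crop(s,210,100,350,250,4,'pics/c3.png')
crop(t,160,145,280,245,6,'pics/c4.png')
E
```

```text
(no output)
```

View pics/c1.png

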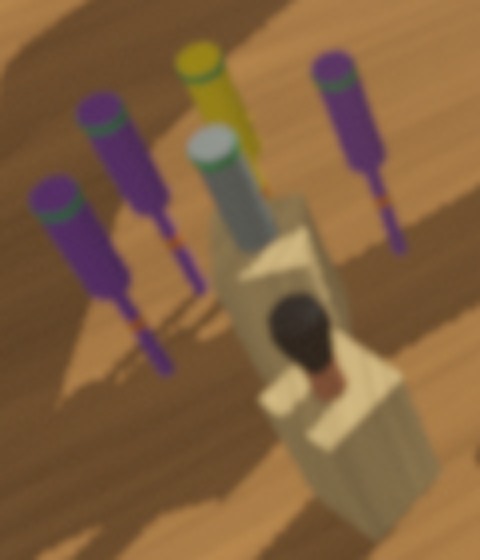

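View pics/c2.png

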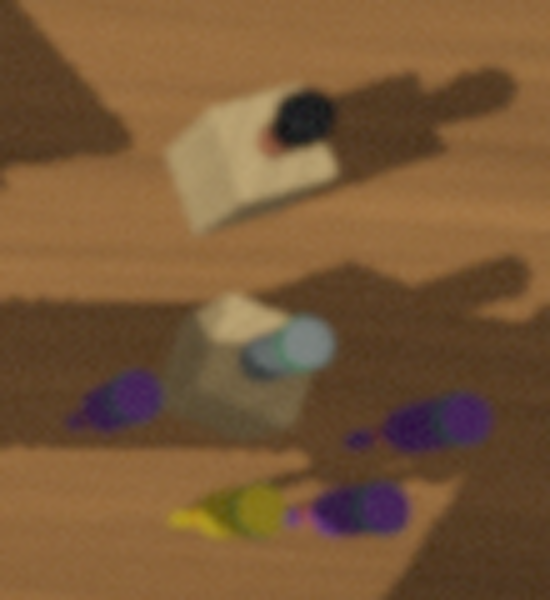

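View pics/c3.png

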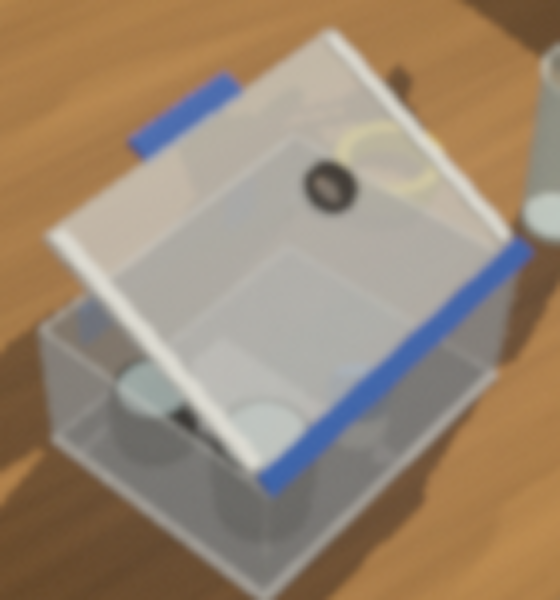

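View pics/c4.png

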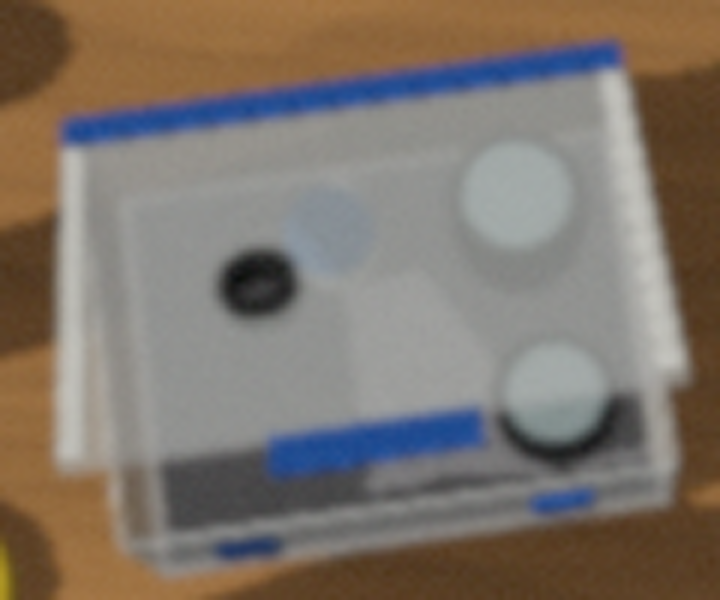

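```bash
cat > cal.py <<'E'
from h import *
import json
from bench import viewer
S=viewer.get_calibration('scene');T=viewer.get_calibration('top')
E
python3 - <<'E'
from cal import *
s=lambda x,y:(60+x/4,160+y/4)
t=lambda x,y:(310+x/5,170+y/5)
D={'probe top':(s(212,145),t(308,342)),'probe handle bottom':(s(258,245),t(262,362)),
'P3top':(s(332,68),t(140,392)),'P3tip':(s(400,252),t(75,422)),
'Ytop':(s(198,58),t(262,508)),
'P2top':(s(100,110),t(385,508)),'P2tip':(s(200,292),t(292,515)),
'P1top':(s(53,192),t(465,418)),'P1tip':(s(166,372),t(355,440)),
'brushtop':(s(300,315),t(310,112)),
}
for k,(a,b) in D.items():
    X,r=tri([(S,a),(T,b)]);print(k,X.round(4),r)
E
```

```text
probe top [ 0.4366 -0.257   0.2008] [array([-0.3,  0. ]), array([-0.3, -0.1])]
probe handle bottom [ 0.436  -0.2587  0.1058] [array([-0.3,  0. ]), array([-0.3, -0.1])]
P3top [ 0.407  -0.1759  0.1866] [array([-0.3,  0. ]), array([-0.2, -0.1])]
P3tip [ 0.405  -0.1757 -0.0053] [array([-0.2,  0. ]), array([-0.1, -0.1])]
Ytop [ 0.3529 -0.2384  0.1876] [array([-0.1,  0. ]), array([-0.1, -0. ])]
P2top [ 0.3574 -0.3004  0.1857] [array([-0.3,  0. ]), array([-0.2, -0.1])]
P2tip [ 3.590e-01 -3.036e-01 -2.000e-04] [array([-0.8,  0.1]), array([-0.7, -0.2])]
P1top [ 0.4049 -0.3408  0.1879] [array([-0.1,  0. ]), array([-0., -0.])]
P1tip [ 0.4057 -0.343  -0.0024] [array([-0.3,  0. ]), array([-0.2, -0.1])]
brushtop [ 0.56   -0.2611  0.1859] [array([-0.7,  0.1]), array([-0.5, -0.2])]
```

```bash
cat > fit.py <<'E'
from cal import *
s=lambda x,y:(210+(x+.5)/4-.5,100+(y+.5)/4-.5)
t=lambda x,y:(160+(x+.5)/6-.5,145+(y+.5)/6-.5)
def lid(p,u,v,w): # u from hinge, v along y, w above underside
    th=p[3]; return box(p,[.1-u*np.cos(th)+w*np.sin(th)*1.0, v, .12+u*np.sin(th)+w*np.cos(th)])
def box(p,P): return R.from_euler('z',p[2]).apply(P)+[p[0],p[1],0]
if __name__=='__main__':
    obs=[('L',(.222,-.045,.006),S,s(128,145)),('L',(.222,.045,.006),S,s(228,73)),
     ('L',(.12,.045,.014),S,s(330,185)),('L',(.12,.045,.014),T,t(257,279)),
     ('L',(.222,.045,.006),T,t(270,478)),('L',(.222,-.045,.006),T,t(485,440)),
     ('L',(.204,-.133,.006),S,s(48,235)),('L',(.204,.133,.006),S,s(330,30)),
     ('B',(.1,-.13,0),S,s(262,597)),('B',(-.1,-.13,0),S,s(52,440)),('B',(.1,.13,0),S,s(495,378)),
     ('B',(-.1,-.13,.12),S,s(42,327)),
     ]
    def pred(p,o): return proj(o[2],lid(p,*o[1]) if o[0]=='L' else box(p,np.array(o[1])))[0]
    f=lambda p:np.concatenate([pred(p,o)-o[3] for o in obs])
    r=least_squares(f,[.5,.08,.1,.7],loss='soft_l1')
    print(r.x,r.cost)
    for o in obs: print(o[0],o[1],np.round(pred(r.x,o)-o[3],1))
    np.save('box.npy',r.x)
    print('tab',lid(r.x,.212,0,.006),'port shut',box(r.x,np.array([-.02,.045,.134])))
    # overlay
    for n,c in(('scene',S),('top',T)):
        im=cv2.resize(cv2.imread(f'pics/{n}0.png'),None,fx=3,fy=3,interpolation=cv2.INTER_CUBIC)
        def pl(P,col): cv2.polylines(im,[((proj(c,np.array(P))+.5)*3-.5).round().astype(int)],False,col,1)
        p=r.x
        for z in(0,.12): pl([box(p,np.array([a,b,z])) for a,b in((-.1,-.13),(.1,-.13),(.1,.13),(-.1,.13),(-.1,-.13))],(0,0,255))
        pl([lid(p,u,v,.006) for u,v in((0,-.133),(.204,-.133),(.204,.133),(0,.133),(0,-.133))],(0,255,0))
        pl([lid(p,u,v,.006) for u,v in((.202,-.045),(.222,-.045),(.222,.045),(.202,.045))],(0,255,255))
        pl([lid(p,.12+.0185*np.cos(a),.045+.0185*np.sin(a),.014) for a in np.linspace(0,6.3,40)],(255,0,255))
        x,y=(proj(c,box(p,np.array([0,0,.15])))[0]*3).astype(int)
        cv2.imwrite(f'pics/ov_{n}.png',im[max(0,y-260):y+260,x-280:x+280])
E
python3 fit.py
```

```text
[0.54197879 0.13906718 0.20902794 0.47970662] 4.504271453451814
L (0.222, -0.045, 0.006) [ 0.  -1.2]
L (0.222, 0.045, 0.006) [-0.6 -0.3]
L (0.12, 0.045, 0.014) [ 1.1 -0.3]
L (0.12, 0.045, 0.014) [ 0.1 -0.1]
L (0.222, 0.045, 0.006) [-0.  -0.4]
L (0.222, -0.045, 0.006) [0. 1.]
L (0.204, -0.133, 0.006) [-1.1  0.3]
L (0.204, 0.133, 0.006) [0.  0.2]
B (0.1, -0.13, 0) [0.8 1.8]
B (-0.1, -0.13, 0) [ 0.4 -0.2]
B (0.1, 0.13, 0) [ 0.8 -0.2]
B (-0.1, -0.13, 0.12) [-1.1  0. ]
tab [0.45853304 0.12136613 0.22316479] port shut [0.51307622 0.17893749 0.134     ]
```

View pics/ov_scene.png

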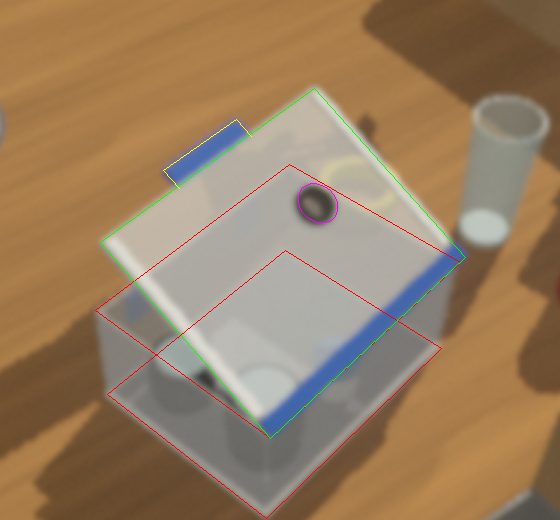

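View pics/ov_top.png

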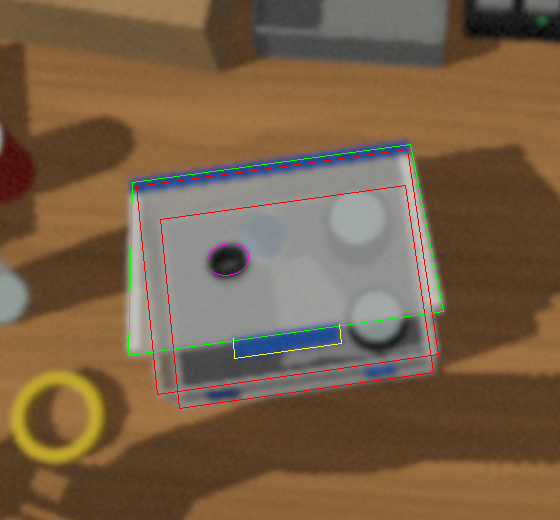

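```bash
cat > s1.py <<'E'
from fit import *
from bench import manip,effector,viewer
p=np.load('box.npy')
def q(phi): return [np.cos(phi/2),np.sin(phi/2),0,0]
P=manip.current_tool_pos(); manip.servo_line([P[0],P[1],.33],vel=.25)
effector.close(5)
phi=p[2]+np.pi/2
t0=lid(p,.212,0,.006); print(manip.current_clock())
print(manip.solve_ik(t0+[0,0,.08],q(phi)),manip.solve_ik(t0+[0,0,.08],q(phi-np.pi)))
manip.move_pose(t0+[0,0,.08],q(phi))
print(manip.current_clock(),manip.current_tool_pos(),manip.current_force())
manip.servo_line(t0+[0,0,.02],vel=.1)
F0=manip.current_force();print(F0)
pp=p.copy()
for th in(.42,.34,.26,.18,.11,.05,.0):
    pp[3]=th; manip.servo_line(lid(pp,.212,0,.006),vel=.1)
    print(th,manip.current_clock(),(manip.current_force()-F0).round(2),(manip.current_tool_pos()-lid(pp,.212,0,.006)).round(4))
cv2.imwrite('pics/top1.png',viewer.get_image('top')[:,:,::-1])
cv2.imwrite('pics/scene1.png',viewer.get_image('scene')[:,:,::-1])
E
python3 s1.py
python3 -c "
from h import *
crop(cv2.imread('pics/scene1.png'),200,90,360,250,4,'pics/c5.png')"
```

```text
2.15
[-0.17079611  0.08425572 -0.15347247  1.88768673  0.01396878  1.17067094
  1.45065004] [-0.44140179  0.07689822  0.13360337  1.89604295 -0.01111727  1.16935634
 -1.66561281]
4.175 [0.45854375 0.12237486 0.30329229] [ 0.11987358 -0.37281533 -0.52895397]
[-0.38378142  0.23459939 -0.2198122 ]
0.42 5.3917 [0.05 0.24 1.29] [0.0003 0.0001 0.0004]
0.34 5.7083 [-0.04 -0.19  0.18] [-0.     -0.      0.0002]
0.26 6.025 [ 1.22 -0.41  0.52] [-0.0002 -0.0001 -0.    ]
0.18 6.3417 [ 0.15 -1.19  1.39] [-0.0003 -0.0001 -0.0001]
0.11 6.6417 [-0.64 -0.74  0.54] [-0.0002 -0.      0.    ]
0.05 6.9167 [ 0.34 -0.58 -0.05] [-0.0003 -0.0001  0.    ]
0.0 7.175 [ 0.41 -0.44  1.14] [0.0004 0.0001 0.0003]
```

View pics/c5.png

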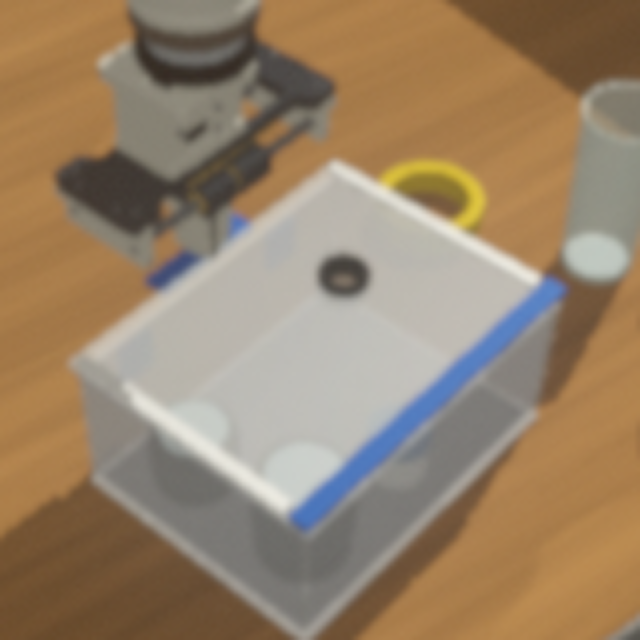

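The lid is almost down, with the collar at about scene px (286,159). I'll press on until I feel the stop.

```bash
cat > s2.py <<'E'
from fit import *
from bench import manip,effector,viewer
p=np.load('box.npy')
P=manip.current_tool_pos();F0=np.array([-.38,.23,-.22])
for i in range(8):
    P[2]-=.001; manip.servo_line(P,vel=.03); f=manip.current_force()-F0
    print(i,P[2].round(4),manip.current_tool_pos()[2].round(4),f.round(2))
    if f[2]>9: break
P[2]+=.12; manip.servo_line(P,vel=.25); 
print(manip.current_clock())
manip.sleep(.2)
for n in('top','scene'): cv2.imwrite(f'pics/{n}2.png',viewer.get_image(n)[:,:,::-1])
crop(cv2.imread('pics/scene2.png'),200,90,360,250,4,'pics/c6.png')
crop(cv2.imread('pics/top2.png'),160,145,280,245,6,'pics/c7.png')
E
python3 s2.py
```

```text
0 0.1253 0.1262 [-1.63 -1.51 10.09]
8.1583
```

View pics/c6.png

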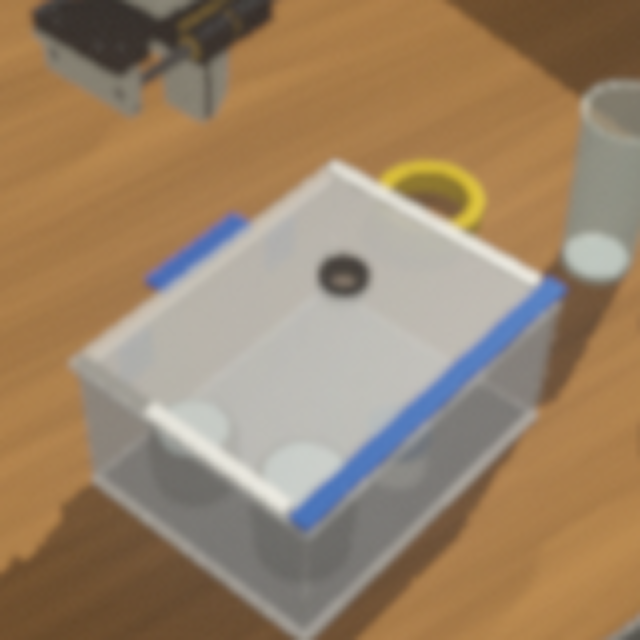

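View pics/c7.png

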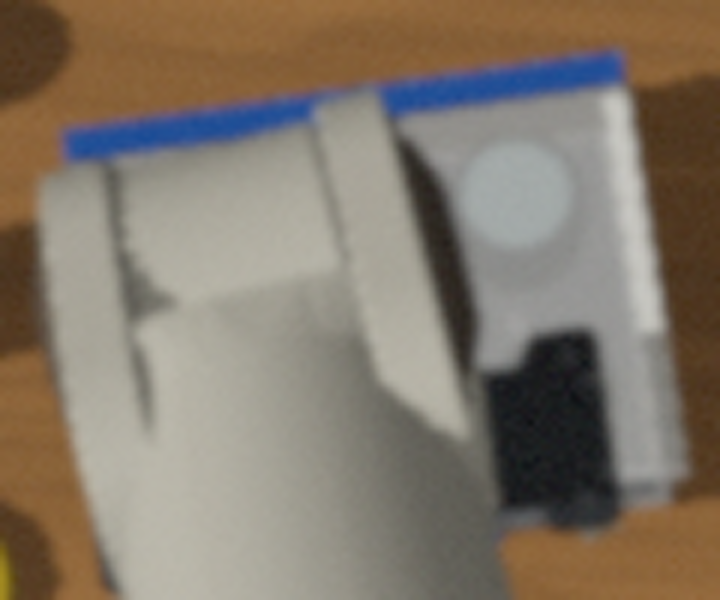

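```bash
cat > s3.py <<'E'
from fit import *
from bench import manip,effector,viewer
p=np.load('box.npy'); p[3]=0
def q(phi): return [np.cos(phi/2),np.sin(phi/2),0,0]
port=box(p,np.array([-.02,.045,.134]))
import pickle
D=[]
for i,phi in enumerate((p[2]+np.pi/2,p[2]-np.pi/2)):
    ty=np.array([np.sin(phi),-np.cos(phi),0])
    tgt=port+.075*ty; tgt[2]=.26
    manip.move_pose(tgt,q(phi)); manip.sleep(.15)
    c=viewer.get_calibration('wrist'); im=viewer.get_image('wrist')[:,:,::-1]
    cv2.imwrite(f'pics/w{i}.png',im); D.append(c); print(manip.current_clock(),proj(c,port))
pickle.dump(D,open('w.pkl','wb'))
t=viewer.get_image('top')[:,:,::-1]; cv2.imwrite('pics/top3.png',t)
E
python3 s3.py
python3 -c "
import cv2,numpy as np
cv2.imwrite('pics/w01.png',cv2.resize(np.vstack([cv2.imread('pics/w0.png'),cv2.imread('pics/w1.png')]),None,fx=.78,fy=.78))"
```

```text
9.3833 [[252.20344513 104.18821246]]
12.225 [[252.37168624 101.83590836]]
```

View pics/w01.png

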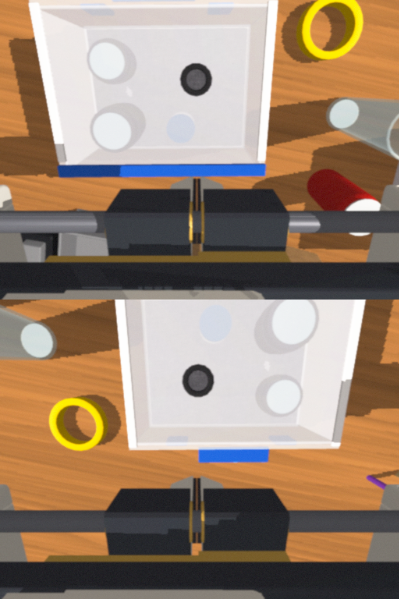

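```bash
python3 - <<'E'
from fit import *
import pickle
D=pickle.load(open('w.pkl','rb'));p=np.load('box.npy');p[3]=0
res=[]
port0=box(p,np.array([-.02,.045,.134]))
ths=np.linspace(0,2*np.pi,60)
for i,c in enumerate(D):
    im=cv2.imread(f'pics/w{i}.png'); g=cv2.cvtColor(im,cv2.COLOR_BGR2GRAY)
    x,y=proj(c,port0)[0].astype(int); x0,y0=x-40,y-40
    sub=cv2.resize(g[y0:y0+80,x0:x0+80],None,fx=8,fy=8,interpolation=cv2.INTER_CUBIC)
    m=(sub<105).astype(np.uint8)
    cs,_=cv2.findContours(m,cv2.RETR_EXTERNAL,cv2.CHAIN_APPROX_NONE); k=max(cs,key=cv2.contourArea)
    (cx,cy),ax,an=cv2.fitEllipse(k); cx=x0+(cx+.5)/8-.5;cy=y0+(cy+.5)/8-.5
    def sil(P):
        pts=np.vstack([proj(c,np.array([P[0]+.0185*np.cos(ths),P[1]+.0185*np.sin(ths),np.full(60,z)]).T) for z in(.134,.126)])
        h=cv2.convexHull(pts.astype(np.float32)).reshape(-1,2)
        e=cv2.moments(h); return np.array([e['m10']/e['m00'],e['m01']/e['m00']]), cv2.fitEllipse(h)
    mo=cv2.moments(cv2.convexHull(k)); mc=np.array([x0+(mo['m10']/mo['m00']+.5)/8-.5,y0+(mo['m01']/mo['m00']+.5)/8-.5])
    r=least_squares(lambda P:sil(P)[0]-mc,port0[:2],diff_step=1e-3)
    print(i,(cx,cy),np.array(ax)/8,mc,sil(r.x)[1],'port',r.x,'cam',c['eye'])
    res.append(r.x)
    v=cv2.cvtColor(sub,cv2.COLOR_GRAY2BGR);cv2.drawContours(v,[k],-1,(0,0,255),1);cv2.imwrite(f'pics/wc{i}.png',v[100:540,100:540])
print(np.mean(res,0),port0)
E
python3 -c "
import cv2,numpy as np
cv2.imwrite('pics/wc.png',np.hstack([cv2.imread('pics/wc0.png'),cv2.imread('pics/wc1.png')])[:,:800])"
```

```text
0 (np.float64(250.93381118774414), np.float64(101.52279281616211)) [39.19385529 41.10318756] [250.93818869 101.52843416] ((250.9381866455078, 101.52762603759766), (41.5969123840332, 43.32147216796875), 179.36317443847656) port [0.51143925 0.1774382 ] cam [0.50756437 0.17761039 0.41928914]
1 (np.float64(253.6284065246582), np.float64(103.65674591064453)) [39.12900162 40.94235611] [253.65021985 103.63851794] ((253.6502227783203, 103.63771057128906), (41.53823471069336, 43.176475524902344), 1.2443912029266357) port [0.51144837 0.17742568] cam [0.51717875 0.18022902 0.41912888]
[0.51144381 0.17743194] [0.51307622 0.17893749 0.134     ]
```

View pics/wc.png

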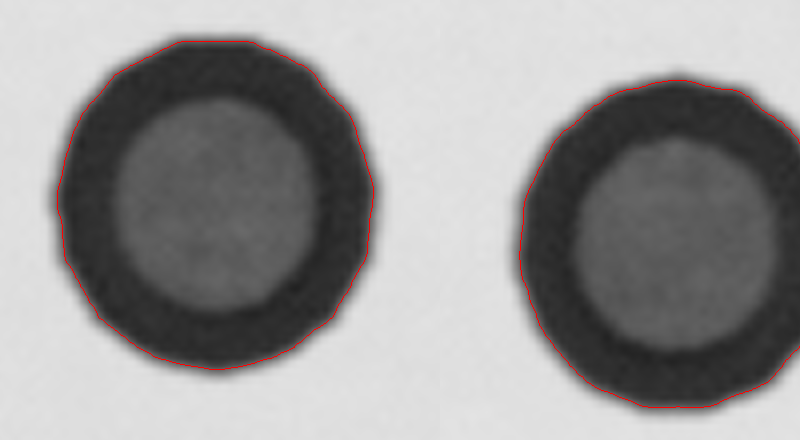

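```bash
cat > s4.py <<'E'
from fit import *
from bench import manip,effector,viewer
import pickle
def q(phi): return [np.cos(phi/2),np.sin(phi/2),0,0]
phi=np.radians(-41.5)
ty=np.array([np.sin(phi),-np.cos(phi),0])
pr=np.array([.436,-.258,.205])
P=manip.current_tool_pos(); manip.servo_line([P[0],P[1],.33],vel=.25)
effector.open_jaws()
tgt=pr+.075*ty; tgt[2]=.32
manip.move_pose(tgt,q(phi)); manip.sleep(.15)
c=viewer.get_calibration('wrist'); im=viewer.get_image('wrist')[:,:,::-1]
cv2.imwrite('pics/w2.png',im); pickle.dump(c,open('w2.pkl','wb'))
print(manip.current_clock(),proj(c,pr),manip.current_q(),c['eye'])
E
python3 s4.py
```

```text
16.1167 [[252.81181497 103.67740434]] [ 0.0293265   0.12128478  0.65774839  1.83536605 -0.07920336  1.21125721
 -0.0114296 ] [ 0.43919878 -0.25345576  0.47909233]
```

View pics/w2.png

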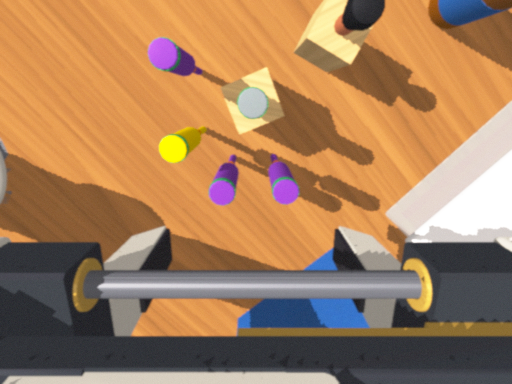

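```bash
python3 - <<'E'
from fit import *
import pickle
c=pickle.load(open('w2.pkl','rb')); im=cv2.imread('pics/w2.png')
sub=cv2.resize(im[62:142,212:292],None,fx=8,fy=8,interpolation=cv2.INTER_CUBIC)
hsv=cv2.cvtColor(sub,cv2.COLOR_BGR2HSV)
m=((hsv[...,1]<75)|((hsv[...,0]>40)&(hsv[...,0]<125))).astype(np.uint8)
m=cv2.morphologyEx(m,cv2.MORPH_OPEN,np.ones((25,25)))
cs,_=cv2.findContours(m,cv2.RETR_EXTERNAL,cv2.CHAIN_APPROX_NONE); k=max(cs,key=cv2.contourArea)
(cx,cy),ax,an=cv2.fitEllipse(k); uv=(212+(cx+.5)/8-.5,62+(cy+.5)/8-.5)
print(uv,np.array(ax)/8, 'expect dia px',K(c)*.026/(c['eye'][2]-.205))
print(atz(c,uv,.205),atz(c,uv,.2),c['eye'])
cv2.drawContours(sub,[k],-1,(0,0,255),1);cv2.imwrite('pics/w2c.png',sub[100:560,100:560])
E
```

```text
(252.23519897460938, 102.42831802368164) [30.86144638 32.20145798] expect dia px 29.21373120126929
[ 0.43630804 -0.25690236  0.205     ] [ 0.43625531 -0.25696524  0.2       ] [ 0.43919878 -0.25345576  0.47909233]
```

View pics/w2c.png

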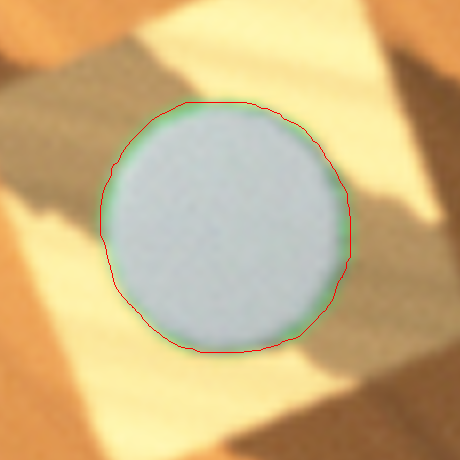

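```bash
cat > s5.py <<'E'
from fit import *
from bench import manip,effector,viewer
g=np.array([.4363,-.2569])
manip.servo_line([*g,.26],vel=.25)
manip.servo_line([*g,.151],vel=.08)
print(manip.current_tool_pos(),manip.current_force())
effector.close(30)
print(manip.current_clock(),manip.current_finger_gap(),manip.current_force())
for n in('top','scene'): cv2.imwrite(f'pics/{n}4.png',viewer.get_image(n)[:,:,::-1])
manip.servo_line([*g,.19],vel=.08)
print(manip.current_clock(),manip.current_finger_gap(),manip.current_force())
manip.servo_line([*g,.36],vel=.2)
manip.sleep(.2)
print(manip.current_clock(),manip.current_finger_gap(),manip.current_force(),manip.current_tool_pos(),manip.current_tcp_rot())
for n in('top','scene','wrist'): cv2.imwrite(f'pics/{n}5.png',viewer.get_image(n)[:,:,::-1])
E
python3 s5.py
```

```text
[ 0.43669225 -0.25710044  0.15148531] [-0.57340328  0.07926488  0.39342513]
19.2 0.025577819833567463 [ 0.09142882 -0.42666515 -0.49848356]
19.9417 0.025639274569067696 [-0.67222926 -0.20825439 -1.79422719]
21.1417 0.025930645755556463 [ 1.14987024 -0.4019895  -0.91453729] [ 0.43578242 -0.2566169   0.3588515 ] [ 9.35115794e-01 -3.54340540e-01 -1.10170202e-03  1.36986476e-04]
```

View pics/scene5.png

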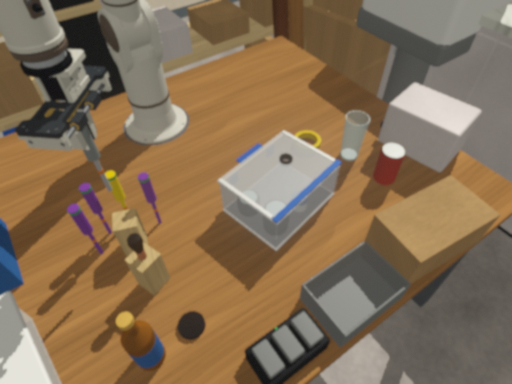

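View pics/wrist5.png

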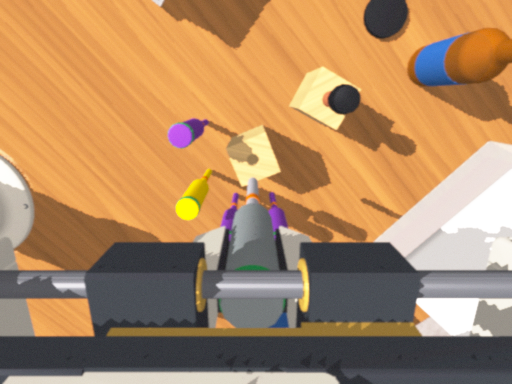

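```bash
python3 - <<'E'
from fit import *
im=cv2.imread('pics/wrist5.png')
crop(im,212,165,292,255,8,'pics/w5c.png')
s=cv2.imread('pics/scene5.png')
crop(s,40,90,160,200,5,'pics/s5c.png')
from bench import manip
c=viewer.get_calibration('wrist')
T_=manip.current_tool_pos();Rt=R.from_quat(manip.current_tcp_rot())
for d in(-.019-.026+.019,.0,.07,.08,.09,.14,.1): pass
# nominal: origin is 8.5mm below TCP: TCP .1515 origin .160
o=T_-[0,0,-.0085]
for n,z in(('top',.045),('hb',-.045),('band',-.085),('tip',-.145)):
    print(n,proj(c,T_+Rt.apply([0,0,-(z+.0085)]))[0], proj(S,T_+Rt.apply([0,0,-(z+.0085)]))[0])
print(Rt.as_matrix()[:,2])
E
```

```text
top [252.97218261 302.86682666] [ 75.57779656 120.99419094]
hb [252.59907239 218.61832248] [ 93.31956218 156.9009339 ]
band [252.51614299 199.892815  ] [100.17539413 170.77613668]
tip [252.43061594 180.58075726] [109.48512324 189.61766899]
[-1.00450092e-03  1.59386147e-04 -9.99999483e-01]
```

View pics/w5c.png

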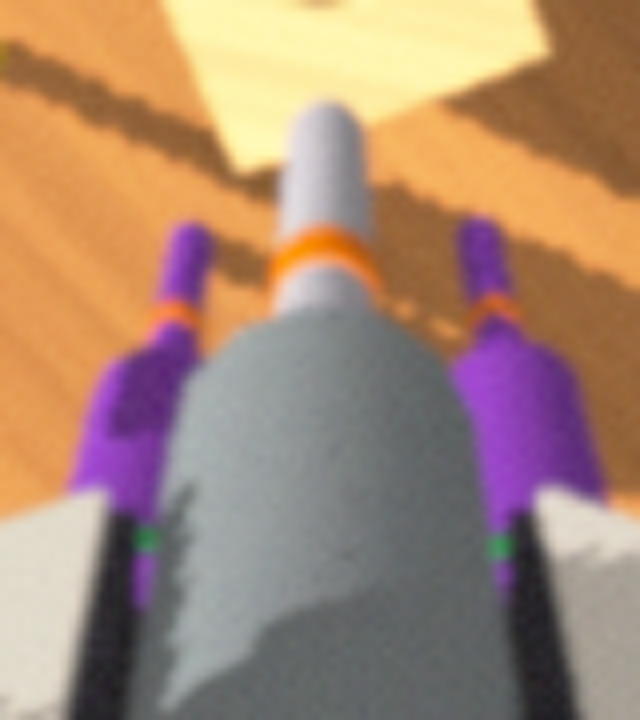

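View pics/s5c.png

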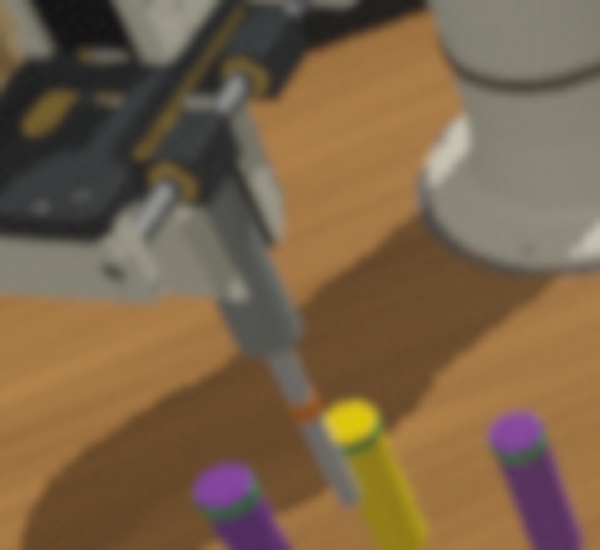

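```bash
cat > ov.py <<'E'
from fit import *
from bench import manip
a=np.linspace(0,2*np.pi,48)
def model(T_,Rt,dy=0,tilt=0,dz=0,dx=0,tx=0):
    # rings in tool frame; returns list of world hulls ; tilt about tool x at grasp point (z=-.019)
    out=[]
    for (r,z0,z1) in((.005,-.045,-.145),(.005,-.08,-.09),(.013,.045,-.045)):
        pts=np.vstack([np.c_[r*np.cos(a),r*np.sin(a),np.full(48,-(z+.0085))] for z in(z0,z1)])
        g=np.array([0,0,-.019]); pts=R.from_euler('xy',[tilt,tx]).apply(pts-g)+g+[dx,dy,dz]
        out.append(T_+Rt.apply(pts))
    return out
def draw(im,c,M,x0,y0,s,off=None):
    for P in M:
        h=cv2.convexHull(proj(c,P).astype(np.float32)).reshape(-1,2)
        cv2.polylines(im,[(((h-[x0,y0])+.5)*s-.5).round().astype(int)],True,(0,0,255),1)
E
python3 - <<'E'
from ov import *
c=viewer.get_calibration('wrist');T_=manip.current_tool_pos();Rt=R.from_quat(manip.current_tcp_rot())
M=model(T_,Rt)
v=cv2.imread('pics/w5c.png');draw(v,c,M,212,165,8);w=cv2.imread('pics/s5c.png');draw(w,S,M,40,90,5)
w=w[150:550,100:500]
cv2.imwrite('pics/ov5.png',cv2.resize(np.hstack([cv2.resize(v,(500,562)),cv2.resize(w,(562,562))]),(800,423)))
E
```

```text
(no output)
```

View pics/ov5.png

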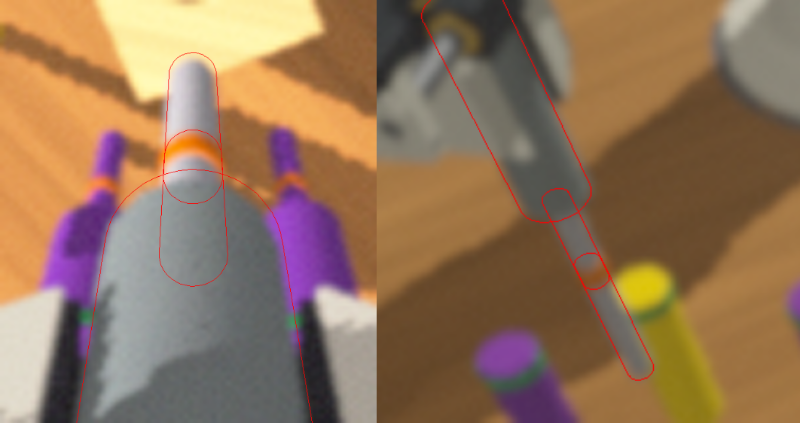

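```bash
cat > s6.py <<'E'
from ov import *
import pickle
port=np.array([.5114,.1774])
q0=[np.cos(np.radians(-20.75)),np.sin(np.radians(-20.75)),0,0]
P=manip.current_tool_pos()
manip.servo_line([P[0],P[1],.385],ori=q0,vel=.2)
manip.servo_line([*port,.385],vel=.2)
manip.servo_line([*port,.3135],vel=.1)
manip.sleep(.4)
st=dict(T=manip.current_tool_pos(),q=manip.current_tcp_rot(),w=viewer.get_calibration('wrist'))
print(manip.current_clock(),st['T'],R.from_quat(st['q']).as_matrix()[:,2],manip.current_finger_gap(),manip.current_force(),manip.current_q())
for n in('wrist','top','scene'): st['im_'+n]=viewer.get_image(n)[:,:,::-1]; cv2.imwrite(f'pics/{n}6.png',st['im_'+n])
print(manip.current_tool_pos())
pickle.dump(st,open('st6.pkl','wb'))
E
python3 s6.py; cat > v.py <<'E'
from ov import *
import pickle,sys
n=sys.argv[1]; st=pickle.load(open(f'st{n}.pkl','rb'))
kw=eval(sys.argv[2]) if len(sys.argv)>2 else {}
M=model(st['T'],R.from_quat(st['q']),**kw)
port=np.array([.5114,.1774])
for r,z in((.0185,.134),(.012,.134),(.0185,.126)): M.append(np.c_[port[0]+r*np.cos(a),port[1]+r*np.sin(a),np.full(48,z)])
vs=[]
for nm,c in(('wrist',st['w']),('scene',S),('top',T)):
    x,y=proj(c,[[*port,.155]])[0].astype(int); x0,y0=max(x-32,0),max(y-42,0); s=6
    v=cv2.resize(st['im_'+nm][y0:y0+66,x0:x0+64],None,fx=s,fy=s,interpolation=cv2.INTER_CUBIC); u=v.copy()
    draw(v,c,M,x0,y0,s); vs.append(np.vstack([u,v]))
h=min(x.shape[0] for x in vs); o=np.hstack([cv2.resize(x,(384,792)) for x in vs]); cv2.imwrite(f'pics/v{n}.png',cv2.resize(o,(800,550)))
E
python3 v.py 6
```

```text
25.1833 [0.51149556 0.17744744 0.31376102] [ 4.12831766e-04  1.98912907e-04 -9.99999895e-01] 0.025922717042424027 [ 0.46298033  0.0475769  -1.23151567] [-0.56058708  0.19796657  0.20618841  1.73604129 -0.04306941  1.21152141
 -1.06748277]
[0.51139544 0.1774241  0.31355416]
```

View pics/v6.png

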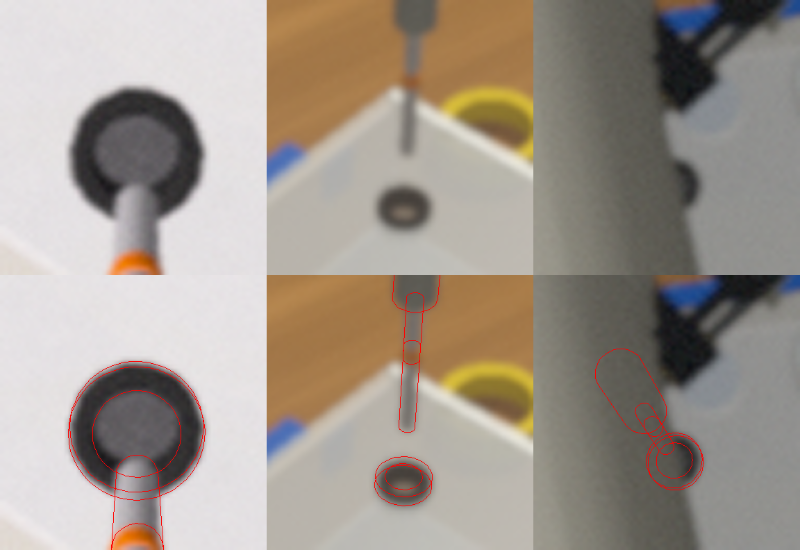

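View pics/scene6.png

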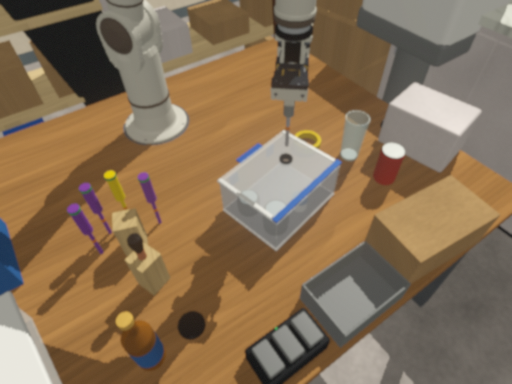

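```bash
python3 - <<'E'
from ov import *
import pickle
st=pickle.load(open('st6.pkl','rb'));c=st['w'];g=cv2.cvtColor(st['im_wrist'],cv2.COLOR_BGR2GRAY).astype(float)
Rt=R.from_quat(st['q'])
M=model(st['T'],Rt)
h=cv2.convexHull(proj(c,M[0]).astype(np.float32)).reshape(-1,2)
print('tip center',proj(c,st['T']+Rt.apply([0,0,.1365])),'sil top row',h[:,1].min())
x=int(proj(c,st['T']+Rt.apply([0,0,.1365]))[0,0])
for col in(x-1,x,x+1): print(col,g[128:146,col].astype(int))
print(g[138:150:3,x-10:x+12].astype(int), 'cols from',x-10)
for r in range(138,150,3):
    # model edges
    hh=h; m=np.zeros((384*8,512*8),np.uint8);cv2.fillPoly(m,[((h+.5)*8-.5).round().astype(int)],1);w=np.where(m[r*8+4])[0];print(r,(w[0]+.5)/8-.5,(w[-1]+.5)/8-.5)
E
```

```text
tip center [[252.41436676 180.57590542]] sil top row 175.69186
251 [228 229 229 227 228 229 228 229 230 230 229 228 228 229 228 227 229 228]
252 [229 227 229 228 228 228 229 229 228 229 229 227 227 227 227 229 228 229]
253 [229 228 228 229 228 229 229 229 230 230 229 229 228 229 228 228 228 228]
[[226 226 228 228 228 228 228 227 228 229 229 229 229 229 227 228 228 227
  228 228 228 228]
 [228 226 227 227 227 228 229 227 228 229 227 229 228 230 227 228 227 227
  228 229 227 229]
 [227 227 229 228 227 228 228 228 226 229 228 228 229 228 228 229 230 227
  229 228 227 227]
 [226 226 226 226 227 227 229 228 229 229 229 228 228 229 228 227 228 227
  228 227 228 227]] cols from 242Traceback (most recent call last):
  File "<stdin>", line 13, in <module>
IndexError: index 0 is out of bounds for axis 0 with size 0
```

```bash
python3 - <<'E'
from ov import *
import pickle
st=pickle.load(open('st6.pkl','rb'));c=st['w'];g=cv2.cvtColor(st['im_wrist'],cv2.COLOR_BGR2GRAY).astype(float)
Rt=R.from_quat(st['q'])
h=cv2.convexHull(proj(c,model(st['T'],Rt)[0]).astype(np.float32)).reshape(-1,2)
m=np.zeros((384*8,512*8),np.uint8);cv2.fillPoly(m,[((h+.5)*8-.5).round().astype(int)],1)
print('rows172+',g[172:186,250:256].mean(1).astype(int))
for r in(180,184,190,194):
    w=np.where(m[r*8+4])[0];print(r,'model',(w[0]+.5)/8-.5,(w[-1]+.5)/8-.5,g[r,243:263].astype(int))
# collar ring rows/cols along center column
x,y=proj(c,[[.5114,.1774,.134]])[0];print('port px',x,y,'bore rows', proj(c,[[.5114,.1774,.134]]+.012*np.array([[np.sin(np.radians(-41.5)),-np.cos(np.radians(-41.5)),0]])),proj(c,[[.5114,.1774,.134]]-.012*np.array([[np.sin(np.radians(-41.5)),-np.cos(np.radians(-41.5)),0]])))
print('col',g[148:176,int(round(x))].astype(int)); print('row',g[int(round(y)),232:273].astype(int))
E
```

```text
rows172+ [ 94  94  96  97 100 114 134 144 147 146 147 146 145 146]
180 model 247.4375 257.4375 [ 52  48  47  50  86 145 175 178 170 156 143 125 110  99  79  59  55  50
  52  49]
184 model 247.1875 257.6875 [211 185 140 111 135 168 185 178 170 154 139 121 110 102  95  87 110 148
 189 211]
190 model 246.9375 258.0625 [227 226 226 220 208 191 185 176 169 154 136 124 112 109 129 188 220 225
 225 225]
194 model 246.6875 258.3125 [226 228 223 220 201 184 165 149 138 129 114 108 100 101 124 178 213 225
 226 225]
port px 252.3077453862329 170.76133888414577 bore rows [[252.29461098 181.03819997]] [[252.32114843 160.27428504]]
col [229 229 227 227 223 194 118  59  49  49  47  46  63  91  98  94  92  92
  94  94  96 101  97  94  95  96 100 101]
row [227 227 225 219 180 116  63  50  48  40  49  75  89  92  97  94  95  97
  93  93  94 101  98  98  97  93  94  94  96  93  71  57  50  49  48  70
 133 196 222 225 226]
```

```bash
python3 - <<'E'
from ov import *
import pickle
st=pickle.load(open('st6.pkl','rb'));c=st['w'];Rt=R.from_quat(st['q'])
im=st['im_wrist'].astype(float); o=im[...,2]-im[...,0]
print('wrist orange col rows185+',o[185:215,251:254].mean(1).astype(int))
for z in(-.08,-.09,-.045): 
  for r in((.0132 if z==-.045 else .005),): print(z,proj(c,st['T']+Rt.apply([[0,-r,-(z+.0085)],[0,r,-(z+.0085)]]))[:,1])
print(im[185:235,252].astype(int)[:,1])
s=st['im_scene'].astype(float); so=s[...,2]-s[...,0]
for nm,z in(('hb',-.045),('b1',-.08),('b2',-.09),('tip',-.145)): print(nm,proj(S,st['T']+Rt.apply([0,0,-(z+.0085)])))
print(so[110:132,280:298].astype(int))
for r in(114,124,128,132,136,140): print(r,s[r,278:300,1].astype(int))
print(s[132:152,285:291,1].mean(1).astype(int))
E
```

```text
wrist orange col rows185+ [  0   0   0  -1   2   1   2  26  96 170 210 201 145  46   2   0   0   0
  -3  -4  -4  -5  -5  -5  -4  -3  -4  -3  -4  -5]
-0.08 [195.89484245 207.84370506]
-0.09 [192.13750191 203.68141613]
-0.045 [200.29935565 236.25734132]
[154 154 150 153 153 152 150 142 122 108 101 114 138 146 143 143 144 140
 127 123 119 117 118 117 116 116 119 116 113 113 115 116 116 116 117 113
 117 115 112 114 114 112 114 112 113 115 113 113 112 112]
hb [[288.09205404 114.05921857]]
b1 [[287.3971319  125.47419694]]
b2 [[287.20601157 128.61359095]]
tip [[286.20917536 144.98789104]]
[[ 95  92  83  58  27  12  10  10   9   9  10   9  12  34  64  84  91  93]
 [ 94  94  83  56  26  12   9   8  10   8   9  10  13  35  67  85  92  93]
 [ 95  93  82  55  26  12   9   9  10   9  10   9  13  36  70  87  91  92]
 [ 94  92  82  57  26  13   9  10   9   9   9   9  14  39  71  89  92  92]
 [ 93  91  84  61  32  16  11   9   9  10   9  10  18  44  74  89  92  92]
 [ 93  91  86  71  47  28  13  10  10  10  11  17  31  55  79  89  91  92]
 [ 93  91  89  82  67  46  25  13   9  13  22  37  53  71  85
[... 1092 characters left out ...]
3  23  33  53  73  85  88  88  89  90  95 100]]
114 [120 118 120 120 116 105  96  91  91  91  92  92  92  90  93 102 112 118
 120 121 121 122]
124 [121 122 123 122 122 122 122 119 113 111 112 114 120 125 124 124 125 124
 125 124 123 123]
128 [126 127 126 126 128 127 122 110  98  93  94 105 115 120 120 120 120 120
 120 119 119 120]
132 [134 147 163 175 188 202 200 176 139 119 125 138 138 129 123 121 123 129
 144 157 169 178]
136 [191 192 191 187 182 177 168 146 124 119 144 180 204 215 216 212 207 205
 201 186 159 134]
140 [180 179 179 179 179 176 166 142 120 120 140 166 177 180 181 182 185 190
 199 209 216 216]
[139 147 154 157 152 146 142 143 144 144 144 144 147 153 165 175 179 180
 180 178]
```

```bash
cat > s7.py <<'E'
from ov import *
import pickle
port=np.array([.5118,.1779])
q0=[np.cos(np.radians(-20.75)),np.sin(np.radians(-20.75)),0,0]
for z in(.3135,.28,.245,.2105):
    manip.servo_line([*port,z],ori=q0,vel=.04)
    print(z,manip.current_clock(),manip.current_force().round(2),manip.current_wrist_torque().round(3))
manip.sleep(.5)
st=dict(T=manip.current_tool_pos(),q=manip.current_tcp_rot(),w=viewer.get_calibration('wrist'))
print(manip.current_clock(),st['T'],R.from_quat(st['q']).as_matrix()[:,2],manip.current_finger_gap(),manip.current_force())
for n in('wrist','top','scene'): st['im_'+n]=viewer.get_image(n)[:,:,::-1]; cv2.imwrite(f'pics/{n}7.png',st['im_'+n])
pickle.dump(st,open('st7.pkl','wb'))
E
python3 s7.py;python3 v.py 7
```

```text
0.3135 25.5833 [ 0.07 -0.96 -1.89] [-0.152  0.153  0.057]
0.28 26.5667 [-0.24 -0.27 -0.11] [-0.076  0.155  0.002]
0.245 27.5917 [ 0.65  0.31 -0.83] [-0.083  0.158 -0.011]
0.2105 28.6 [ 0.49 -0.13 -1.39] [-0.122  0.081 -0.027]
29.1 [0.51178995 0.17791402 0.21053092] [ 8.85699356e-06  2.24155381e-05 -1.00000000e+00] 0.025597408118062687 [-0.15162517  0.02504421 -0.47136976]
```

View pics/v7.png

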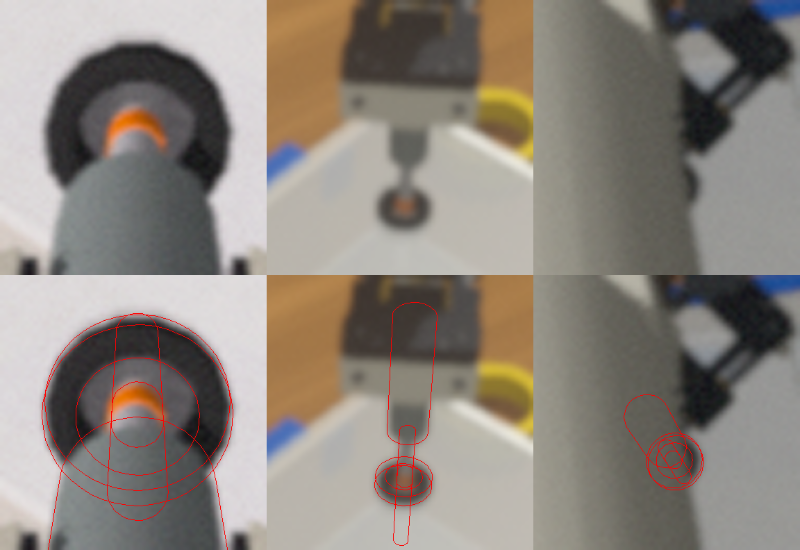

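View pics/scene7.png

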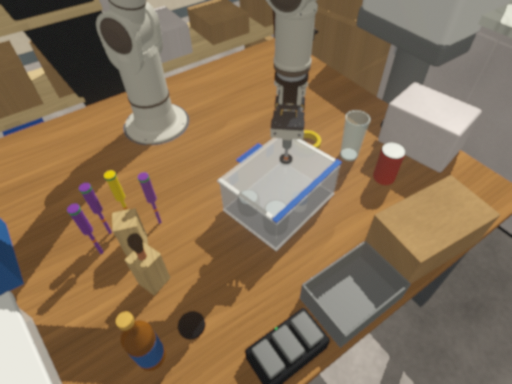

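```bash
python3 - <<'E'
from ov import *
import pickle
st=pickle.load(open('st7.pkl','rb'));c=st['w'];Rt=R.from_quat(st['q'])
im=st['im_wrist'].astype(float); o=im[...,2]-im[...,0]
x,y=proj(c,[[.5114,.1774,.134]])[0];print('port',x,y)
x=int(round(x))
print('orange rows160+',o[160:192,x-1:x+2].mean(1).astype(int))
print('G rows140+',im[140:190,x,1].astype(int))
for z in(-.08,-.085,-.09): print(z,proj(c,st['T']+Rt.apply([[0,-.005,-(z+.0085)],[0,0,-(z+.0085)]]))[:,1])
ty=Rt.apply([0,1,0])
print('bore far/near',[proj(c,np.array([.5114,.1774,zz])-k*.012*ty)[0,1] for zz in(.134,.116) for k in(1,-1)],'outer far',[proj(c,np.array([.5114,.1774,zz])-.0185*ty)[0,1] for zz in(.134,.126)])
r=int(round(proj(c,st['T']+Rt.apply([0,-.005,.0765]))[0,1]))
for rr in(r-1,r,r+1): print(rr,o[rr,x-12:x+13].astype(int),x-12)
print(r,im[r,x-28:x+29,1].astype(int))
print([proj(c,st['T']+Rt.apply([k*.005,0,.0765]))[0] for k in(-1,1)])
s=st['im_scene'].astype(float);print('scene band',proj(S,st['T']+Rt.apply([0,0,.0765])),'port',proj(S,[[.5114,.1774,.134]]))
print((s[...,2]-s[...,0])[150:170,276:298].astype(int))
E
```

```text
port 252.53080948596624 200.63513458898802
orange rows160+ [ 3  3  2  3  3  3  2  3  3  3  3  3  2  2  3  4  3  1  0  1  0  0  1  0
  2  0  0  0 -1  0  0  4]
G rows140+ [216 218 219 219 220 217 218 219 221 220 219 219 219 219 220 219 218 220
 220 219 219 219 220 221 219 221 218 219 218 220 219 218 217 217 210 198
 169 107  47  35  44  42  44  44  45  40  62  91  99 102]
-0.08 [195.89951084 201.9094246 ]
-0.085 [193.98484393 199.89051268]
-0.09 [192.14282893 197.94776476]
bore far/near [np.float64(186.3662004121303), np.float64(214.50593579830553), np.float64(180.5023347679047), np.float64(206.99898646281912)] outer far [np.float64(178.46484887987563), np.float64(175.98034413693838)]
193 [-3  0 -1  2  2  2 12 27 50 71 87 96 89 69 37 15  6  2 -3  0  2  1  1  0
 -1] 241
194 [ -1   0   0  -1   2   8  45  94 133 159 169 170 161 130  96  59  28   7
   1   0   0  -1  -1   0   1] 241
195 [  0   4  -2   0   6  38 100 154 200 222 214 199 181 162 133 103  64  29
   7   1   0   3   1   1   0] 241
194 [217 214 214 213 215 196 150  90  55  46  45  48  36  40  53  72  87  87
  87  90  90  96 109 12
[... 968 characters left out ...]
13 13 13]
 [13 13 13 11  8  9 12 18 24 32 35 27 18 11  8 10 12 13 13 13 12 12]
 [14 14 13  9  7  8  8 10 12 14 17 14 10  9  8 10 12 13 13 13 12 12]
 [14 13 11  9  8  6  8  7  8  8  8  8  7  8  7  9 12 13 12 13 12 13]
 [13 12 11  9  7  7  7  7  7  7  6  6  6  6  8 10 11 13 12 13 12 11]
 [12 11  9  8  7  7  7  6  7  7  6  6  7  7  8 10 12 12 12 12 12 12]
 [10  9  7  8  7  7  8  7  8  7  6  6  7  8  8 11 11 12 12 11 12 12]
 [ 9  7  6  7  7  7  7  7  7  6  6  7  7  8  9 11 11 12 12 12 13 12]
 [ 7  6  6  6  8  7  7  7  6  6  7  7  7  8  8  8 11 10 11 12 12 12]
 [ 6  7  6  7  7  7  7  7  7  6  6  8  7  7  7  7  8  8 10 11 13 12]
 [ 6  6  7  7  7  7  6  6  6  6  6  7  6  7  7  6  7  7  8 10 11 12]]
```

```bash
python3 - <<'E'
from bench import manip
print(manip.current_clock(),manip.current_tool_pos(),abs(manip.current_joint_velocities()).max(),manip.current_finger_gap(),manip.current_force())
print(manip.hand_in())
E
```

```text
29.25 [0.51178106 0.1779196  0.2104745 ] 0.0013344545434915926 0.025896315962373368 [ 0.52502173 -0.44097966 -1.38345341]
the job is handed in; nothing more can be done
None
```

I swung the lid fully shut, then lowered the grey-handled probe upright into the black collar until its orange band was level with the collar's top. I handed in at 29 s (limit 64 s), still holding the probe there.

- **Lid:** it hit its stop with about 10 N at z = 0.126 m, exactly the height expected when shut, and stayed shut when I backed off.
- **Collar position:** two wrist-camera views half a turn apart agreed to within 0.1 mm. My first scene and top view fit had put it about 2 mm away, so I used the wrist-camera value.
- **Insertion:** the force stayed at noise level (under 2 N) all the way down, so I saw no sign of contact.
- **Final pose:** the tool was vertical and nearly still (under 0.002 rad/s), and the grip width was steady. The scene view puts the band within about 1 mm of the collar's top.
- **Disagreement:** before lowering, the wrist camera showed the rod 1.0–1.6 mm off along one axis, while the scene view showed none. I corrected by 0.6 mm, so it should be centred to within about 1 mm, against 7 mm clearance all round.
- **Other objects:** in the last scene picture they were all where they started, except the tape, which the gripper partly hid. The top camera's view of the collar was mostly blocked by the arm, so I could not use it for the final check.

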